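Bring the roller's hole to the top and stand the tommy bar in it

ROBOT

A 6-joint arm with a two-finger parallel gripper is mounted at the origin on a cart in front of the work surface, level with it; the furniture and walls round the work are solid. World frame = base frame: x ahead of the robot, y to its left, z up, the work surface at z = 0. Lengths are in m, angles in rad, forces in N, time in s.
With the tool pointing down it reaches from about 0.425 to 0.95 m from the base axis. Payload 14.7 kg.
Tool frame: the origin (TCP) lies on the centre line of the jaws, within the pads' length; the fingertips stand 17 mm ahead of it and the grasp point (between the pads) lies 2 mm behind it; z points along the fingers, y is the line along which they close (so a half turn about z gives the same grasp; the last joint's range is limited). The gripper opens to 85 mm and grips with 20 to 120 N. Pads are 22 mm wide; open, the fingers measure 114 mm over their backs; the gripper's body (76 mm by 85 mm) begins 54 mm behind the grasp point. The pads swing forward as they close: fully open they stand 13 mm farther back than shut.
Start: joints at [1.104, 0.48, 1.596, -0, 1.065, -0.047], TCP at [0.265, 0.594, 0.248] pointing down, gripper open.
Joint ranges: [-2.75, 2.75], [-0.82, 2.05], [0.23, 2.67], [-1.56, 4.7], [0.09, 2.69], [-2.92, 2.92]. Speed limits (rad/s): [1.89, 1.89, 2.39, 3.01, 3.01, 3.01].

INTERFACE

Orientations are given as a unit quaternion [w, x, y, z].
In Python, from station import env gives the robot as it stands.
- The arm moves only by the tool send_rows, never from a script. Its argument "increments" is one flat list of numbers, 7 for each row, row after row: the gripper's target within -1 to 1 (shut at 1, half-way at 0, fully open at -1), then the shift along the world's x, y, z in mm, then the turn, a rotation vector about the world's x, y, z in rad. A call has 1 to 20 rows; each row shifts and turns the commanded pose from where the row before left it; what a row does not reach is not made up. A row lasts 1/12 s, in which the tool goes at most 41.7 mm and 7.16 degrees, less where a joint would pass 70% of its speed; a pose out of reach is approached as far as the arm can. A call with a gripper value outside its range is refused whole. The fingers move at their own pace and stop on an object; the grip force is fixed at half the most. Time passes only in rows, so rows that do not move let the fingers close. It gives the time, the measured TCP pose, the force, the opening and the grip force at its end, in the units of the state.
- env.state(): the state, without advancing time (a new reading comes with each control period).
- env.grab_frame(name): name is "scene" or "top"; returns (picture, depth): 480x640x3 uint8, red, green, blue; 480x640 float32, m along the optical axis (not along the pixel's ray), 0 where there is no reading.
- env.camera_model(name): a dict with "intrinsics" (3x3 intrinsics, pixels), "T" (4x4, takes a point from camera to world coordinates). Camera axes: x right, y up, looking along -z (the intrinsics and any distortion apply to the point x, -y, -z); pixel columns grow to the right and rows downward; lengths in m; the calibration is good to about 2 mm. A picture is of the moment at which its call begins. camera_model takes no time and is no camera call.
- env.sign_off(): hands the job in; it is judged then, once.
The state is a dict: "time": time; "joints": joint angles; "qd": joint speeds; "joint_torque": joint torques, N m; "tool_pos": TCP position; "tcp_rot": TCP orientation; "contact_force": force on the tool from outside, world axes, zero at the start; "wrist_torque": the same for the moment, N m; "opening": opening from 0.0 (shut) to 1.0 (fully open); "gripper_force": force on a finger pad.
Only numpy, scipy, OpenCV 4.12 (cv2) and the standard library are available. Lean on these libraries where they do the work, as an engineer would, in place of code of your own. Each camera call takes 0.05 s, during which the arm holds its last target. There are 200 camera calls.

TASK

The hole for the tommy bar in the free-turning clamp roller is out of sight underneath. Stroke the roller round with bare fingertips, pressing gently, until the hole is straight up, and let go of it; then take the steel tommy bar from its wooden block and set it fully home in the hole so that it stands upright by itself. Do not force the roller or its bearings, do not turn the roller with the bar, and leave the other things where they are.

Things in the scene. Friction and masses are not known exactly. Their poses are not given: they have to be found in the camera images.
- roller: bare steel eccentric clamp roller, 120 mm diameter, 100 mm wide, on a level axle; turns either way without stops, bearing drag about 0.06 N m keeps it where it is left. Origin on the axle, midway along it, 82 mm above the bench. Its own y runs along the axle; its own z points from the axle out through the bar hole (up = hole on top). 5 to 15 N of press turns it; never over 50 N
- axle (a point): fixed point on the stand at the roller's origin; its y axis lies along the axle, z is up. The two smooth outer bands of the roller (7 to 50 mm either side of this point along y) are for the fingertips; they are eccentric: their surface lies 52 to 68 mm from the axle, depending on the roller's angle, so it rises or sinks under the finger
- stand: fixed grey bearing stand, base plate 145 x 134 mm (origin under its centre); side cheeks 53 to 69 mm from the middle along y, just outside the roller's ends, reach 106 mm above the bench. Press it with no more than 50 N
- hole_mouth (a point): mouth of the bar hole, 50 mm from the axle, in the bottom of the 14.5 mm wide groove between the bands; turns with the roller. The hole is 14.5 x 14.5 mm with straight walls, 28 mm deep from this mouth (floor 22 mm from the axle). Below, out of sight, at the start
- bar_mid (a point): centre of the loose steel tommy bar: 12 mm diameter, 117 mm long, 100 g, tapered lower tip, 17 mm ball on its upper end. It starts upright in the hole of a fixed wooden block (70 x 70 x 40 mm; hole floor 10 mm above the bench). This point is 57.5 mm above the lower tip; z runs along the bar to the ball
- bar_tip (a point): lower, tapered end of the tommy bar (6 mm across at the very end)
- tape_measure: tape measure on the bench, 61 x 76 x 66 mm, origin under it; leave it alone
- glue_small0: small glue bottle with a green nozzle, 52 mm diameter, 131 mm tall, origin under it; leave it alone
- jar_teal_lid: clear jar with a screw lid, 60 mm diameter, 109 mm tall, origin under it; leave it alone

How it is judged:
On the way, in this order (a step that is already met when the one before it is completed fails the run):
1. the roller's hole is straight up (within 0.15 rad), the roller at rest, let go of, the bar not yet in it (angle between roller's own z axis and vertical below 0.15 rad and angular speed of roller below 0.1 rad/s and contact force between each of the fingers, the arm and roller below 0.1 N and distance between bar_tip and roller above 0.05 m), for 0.2 s.
2. the bar is fully home in the hole (z of bar_tip in the frame of roller between 0.016 and 0.027 m and distance between bar_tip and roller below 0.03 m), for 0.1 s.
At the end, for the whole second after the job is handed in: the bar stands in the roller's hole, its tip within 5 mm of the hole's floor, within 0.22 rad of upright, the hole within 0.2 rad of straight up, all at rest (all of step 2 and angle between bar_mid's own z axis and vertical below 0.22 rad and angle between roller's own z axis and vertical below 0.2 rad and angular speed of roller below 0.1 rad/s); the robot touches nothing.
It fails at once if the robot presses the roller or its stand harder than 50 N (contact force between any of the fingers, the arm, bar and roller above 50 N or contact force between any of the fingers, the arm and stand above 50 N).
It fails at once if the bar is used to turn the roller (touches it while the hole is more than 0.35 rad from the top) (contact force between bar and roller above 1 N and angle between roller's own z axis and vertical above 0.35 rad).
It fails at once if the tape_measure is moved more than 30 mm (distance of tape_measure from where it was at the start of the episode above 0.03 m).
It fails at once if the glue_small0 is moved more than 30 mm (distance of glue_small0 from where it was at the start of the episode above 0.03 m).
It fails at once if the jar_teal_lid is moved more than 30 mm (distance of jar_teal_lid from where it was at the start of the episode above 0.03 m).
It also fails if it takes over 72 s, if anything falls off the work surface, if the arm or the gripper's body presses on something with over 40 N, if the wrist force passes 120 N, or if a joint passes its speed limit or range.

## Working session

There is one attempt and no reset: what is moved stays moved. The work goes in short steps, Python scripts to look and compute and a tool call to move; the robot and the scene stay as the last step left them, time stands still between calls to the robot, and variables do not carry over. Pictures are saved under pics/ and viewed, at most 10 in all, crops included, and the job is handed in when it is done.

Besides the shell and the picture viewer there is one more tool, called after "Request:" by a JSON object that holds its "name" and its "arguments". send_rows: Moves the arm, as the interface text tells. Its arguments: {"type":"object","properties":{"increments":{"type":"array"}},"required":["increments"]}

```bash
mkdir -p pics
cat > h.py <<'E'
import numpy as np, cv2
from station import env
def grab(n,f=None):
    p,d=env.grab_frame(n)
    if f: cv2.imwrite('pics/'+f,p[:,:,::-1])
    return p,d,env.camera_model(n)
def pts(d,m):
    K=np.array(m['intrinsics']);T=np.array(m['T'])
    v,u=np.mgrid[:d.shape[0],:d.shape[1]]
    c=np.stack([(u-K[0,2])/K[0,0]*d,-(v-K[1,2])/K[1,1]*d,-d],-1)
    return c@T[:3,:3].T+T[:3,3]
E
python3 - <<'E'
from h import *
for n in("scene","top"):
    p,d,m=grab(n,n+'0.png'); print(n,np.round(m['T'],3).tolist(),np.round(m['intrinsics'],1).tolist(),[k for k in m])
    np.savez('/tmp/'+n,p=p,d=d,P=pts(d,m))
print(env.state())
E
```

```text
scene [[-0.801, 0.42, -0.426, 0.248], [-0.598, -0.586, 0.547, 0.417], [-0.02, 0.693, 0.721, 0.745], [0.0, 0.0, 0.0, 1.0]] [[450.4, 0.0, 322.7], [0.0, 450.4, 235.4], [0.0, 0.0, 1.0]] ['intrinsics', 'T']
top [[-0.152, 0.958, -0.243, 0.42], [-0.988, -0.149, 0.032, -0.064], [-0.006, 0.245, 0.97, 1.075], [0.0, 0.0, 0.0, 1.0]] [[434.7, 0.0, 321.4], [0.0, 434.7, 238.4], [0.0, 0.0, 1.0]] ['intrinsics', 'T']
{'time': 0.1, 'joints': array([ 1.10439937e+00,  4.80756537e-01,  1.59680336e+00, -2.66226021e-05,
        1.06509702e+00, -4.65986263e-02]), 'qd': array([-6.91336015e-04, -1.18466575e-03, -6.83173054e-04, -1.50340629e-03,
       -4.25010808e-04,  8.66591791e-06]), 'joint_torque': array([ 2.36491294e-03, -9.52268457e+01, -4.31049085e+01,  1.30284584e-04,
        5.13667343e-03, -1.02132815e-04]), 'tool_pos': array([0.2647568 , 0.59325819, 0.24774752]), 'tcp_rot': array([-1.23738761e-04,  2.08354936e-01,  9.78053136e-01, -5.17679153e-04]), 'contact_force': array([ 0.54057606,  0.82242513, -0.14042649]), 'wrist_torque': array([ 0.01178576,  0.03333459, -0.01506403]), 'gripper_force': 0.0, 'opening': 1.0033906082009223}
```

View pics/scene0.png

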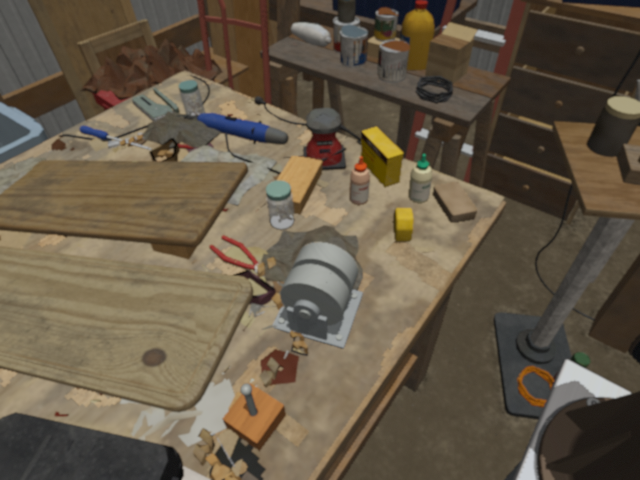

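View pics/top0.png

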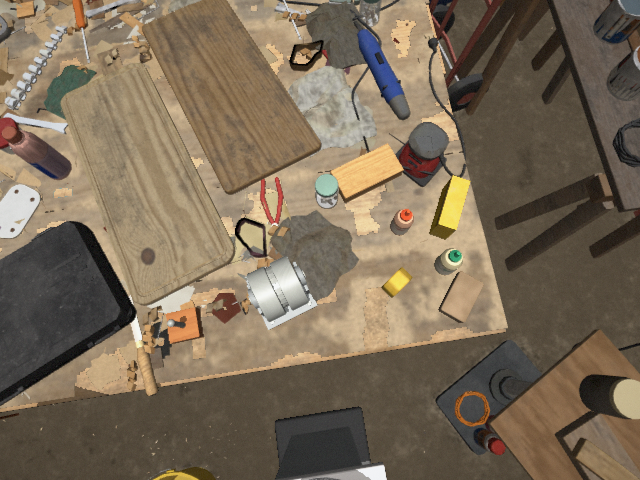

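The scene view shows the roller near (320,285) and the bar in its block near (252,400). The top view shows the roller at (278,290), the bar ball at about (172,322) and the jar at (327,188).

Run:
```python
from h import *
a=np.load('/tmp/top.npz');P=a['P'];d=a['d'];p=a['p']
s=P[235:335,230:325]; dd=d[235:335,230:325]
q=s[(dd>0)&(s[...,2]>0.02)]
print(len(q),q.min(0),q.max(0))
for lo,hi in((.0,.02),(.08,.112),(.112,.15)):
    w=s[(dd>0)&(s[...,2]>lo)&(s[...,2]<=hi)]; print(lo,len(w),w.mean(0) if len(w) else 0)
    if len(w)>10: print(cv2.minAreaRect((w[:,:2]*1000).astype(np.float32)))
# cylinder: high band
b=q[q[:,2]>0.1]
np.save('/tmp/b.npy',b)
# block
s=P[295:350,155:210]; w=s[(s[...,2]>.03)&(s[...,2]<.05)]; print('block',cv2.minAreaRect((w[:,:2]*1000).astype(np.float32)),w.mean(0))
w=s[s[...,2]>.06]; print('bar',len(w),w.mean(0) if len(w) else 0,w.max(0) if len(w) else 0, w.min(0))
a2=np.load('/tmp/scene.npz');Q=a2['P'];s=Q[370:430,225:290];w=s[s[...,2]>.055];print('bar scene',len(w),w.mean(0),w.max(0),w.min(0))
s=Q[370:450,215:290]; w=s[(s[...,2]>.036)&(s[...,2]<.044)]; print('block sc',cv2.minAreaRect((w[:,:2]*1000).astype(np.float32)))
s=Q[225:345,260:370];w=s[s[...,2]>.1];print('roller sc',w.min(0),w.max(0))
# crops
c=[cv2.resize(p[235:335,120:330],None,fx=3,fy=3,interpolation=2),cv2.resize(a2['p'][230:345,215:425],None,fx=3,fy=3,interpolation=2)]
cv2.imwrite('pics/c.png',np.vstack([cv2.resize(x,(630,300)) for x in c])[:,:,::-1])
for r in (20,50,80): print(np.round(P[235+r,240:325:8],3).tolist())
```

```text
4251 [ 0.49568093 -0.10613092  0.02000252] [0.72388481 0.11562579 0.15194987]
0.0 4963 [0.57380406 0.03891458 0.00656755]
((592.7514038085938, 30.13176727294922), (240.16824340820312, 247.6230926513672), 81.2504653930664)
0.08 461 [0.55535975 0.01480596 0.10114264]
((609.3745727539062, 32.34272766113281), (209.74786376953125, 136.9190673828125), 17.121246337890625)
0.112 2205 [0.56590453 0.02153737 0.13638482]
((607.47509765625, 39.02449035644531), (210.8036346435547, 111.083251953125), 25.169464111328125)
block ((522.765380859375, 255.64935302734375), (70.37887573242188, 71.72295379638672), 3.9454617500305176) [0.52142616 0.25230231 0.03985202]
bar 157 [0.53542331 0.23519625 0.19170828] [0.58791729 0.28992781 1.07463438] [ 0.41982317 -0.06407859  0.06059669]
bar scene 262 [0.50306196 0.26863053 0.14322531] [0.53095469 0.41718803 0.74496679] [0.24795054 0.24800122 0.05534891]
block sc ((523.6874389648438, 256.5638122558594), (71.36692810058594, 70.83594512939453), 4.580852508544922)
roller sc [ 0.24795054 -0.04361814  0.10000244] [0.6317993  0.41718803 0.74496679]
[[0.676, 0.11, 0.004], [0.673, 0.09, 0.005], [0.665, 0.067, 0.028], [0.662, 0.047, 0.028], [0.663, 0.03, 0.008], [0.659, 0.01, 0.011], [0.656, -0.01, 0.014], [0.649, -0.031, 0.03], [0.644, -0.05, 0.041], [0.641, -0.069, 0.039], [0.64, -0.089, 0.033]]
[[0.602, 0.119, -0.0], [0.586, 0.087, 0.076], [0.572, 0.06, 0.147], [0.569, 0.042, 0.148], [0.568, 0.027, 0.134], [0.563, 0.009, 0.149], [0.561, -0.008, 0.145], [0.558, -0.025, 0.147], [0.566, -0.041, 0.08], [0.572, -0.058, 0.016], [0.569, -0.078, 0.015]]
[[0.529, 0.127, -0.001], [0.525, 0.106, 0.004], [0.523, 0.088, -0.0], [0.508, 0.053, 0.125], [0.506, 0.037, 0.116], [0.505, 0.021, 0.101], [0.51, 0.01, 0.011], [0.507, -0.009, 0.008], [0.504, -0.028, 0.002], [0.501, -0.048, 0.002], [0.498, -0.067, 0.003]]
```

View pics/c.png

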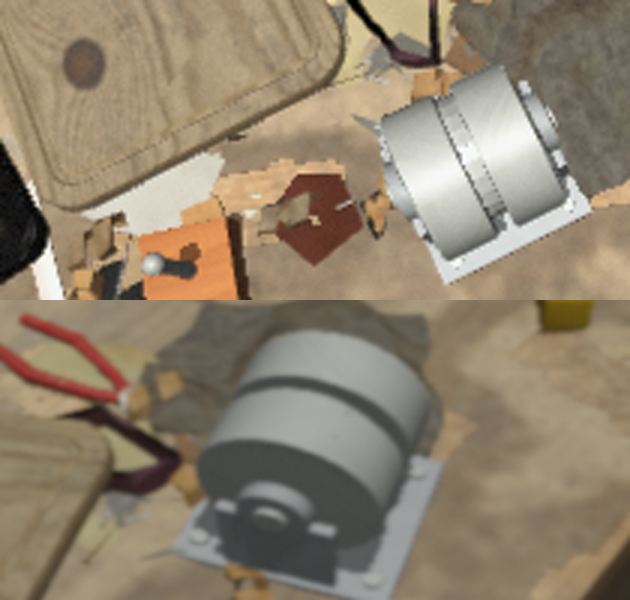

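```bash
cat > rf.py <<'E'
from h import *
from scipy.optimize import least_squares
def fit(Pl,rad=.06,verbose=True):
    # Pl: Nx3 points of roller surface, normal-ish up; robust fit of cylinder axis
    f=lambda x:(np.hypot((Pl[:,0]-x[0])*np.cos(x[2])+(Pl[:,1]-x[1])*np.sin(x[2]),Pl[:,2]-x[3])-rad)
    # axis direction = (-sin psi, cos psi)
    r=least_squares(lambda x:np.append(f(x),0),[.575,.025,-.4,.085],loss='soft_l1',f_scale=.002)
    return r.x,f(r.x)
E
python3 - <<'E'
from rf import *
for n,(r0,r1,c0,c1) in dict(top=(235,335,230,325),scene=(225,345,260,370)).items():
    a=np.load(f'/tmp/{n}.npz');s=a['P'][r0:r1,c0:c1].reshape(-1,3)
    s=s[(s[:,2]>.09)&(s[:,2]<.2)&(np.hypot(s[:,0]-.57,s[:,1]-.02)<.12)]
    x,f=fit(s)
    for it in range(6):
        k=abs(f)<(.006 if it<3 else .003); x,_=fit(s[k]); psi=x[2]
        f=np.hypot((s[:,0]-x[0])*np.cos(psi)+(s[:,1]-x[1])*np.sin(psi),s[:,2]-x[3])-.06
    ax=np.array([-np.sin(psi),np.cos(psi)])
    k=abs(f)<.003; t=(s[:,:2]-x[:2])@ax
    print(n,len(s),k.sum(),x,'t ext',np.percentile(t[k],[.5,2,98,99.5]),f[k].std())
    h=np.histogram(t[k],bins=np.arange(-.08,.08,.004)); print(h[0])
    tm=(np.percentile(t[k],.5)+np.percentile(t[k],99.5))/2
    g=s[(abs(t-tm)<.0045)]; print('centre',x[:2]+tm*ax,'eccZ',x[3])
    # groove: r=50 circle with z fixed .082
    u=(g[:,:2]-x[:2])@[np.cos(psi),np.sin(psi)]
    r=least_squares(lambda y:np.hypot(u-y[0],g[:,2]-.082)-.05,[0],loss='soft_l1',f_scale=.001)
    print('groove u',r.x,np.median(abs(r.fun)),len(u)); c=x[:2]+tm*ax+r.x[0]*np.array([np.cos(psi),np.sin(psi)]);print('axle',c)
    B=a['P'];
    m=(abs(B[...,2]-.125)<.012)|(abs(B[...,2]-.10)<.015);m&=np.hypot(B[...,0]-.523,B[...,1]-.256)<.02
    w=B[m]; print('bar',len(w),w.mean(0),w.max(0),w[w[:,2]>.112].mean(0))
E
```

```text
top 2617 2013 [ 0.58622715 -0.0402307   0.31052927  0.08818791] t ext [0.01341234 0.01483246 0.11082101 0.11216932] 0.0012311482544150748
[ 0  0  0  0  0  0  0  0  0  0  0  0  0  0  0  0  0  0  0  0  0  0  0 65
 96 95 89 90 95 93 94 88 92 83  0  0  0 51 98]
centre [0.56704062 0.01955697] eccZ 0.08818790873829091
groove u [0.00457378] 0.00097916534759079 176
axle [0.57139564 0.02095455]
bar 68 [0.5223002  0.25339582 0.11692317] [0.53093023 0.26207777 0.12942768] [0.52261111 0.25399694 0.12408228]
scene 3975 2576 [0.44129312 0.41468983 0.31142779 0.08682656] t ext [-0.4628955  -0.46116716 -0.36408511 -0.36329144] 0.0009899679536690639
[0 0 0 0 0 0 0 0 0 0 0 0 0 0 0 0 0 0 0 0 0 0 0 0 0 0 0 0 0 0 0 0 0 0 0 0 0
 0 0]
centre [0.56787242 0.02146738] eccZ 0.08682656395250754
groove u [0.] nan 0
axle [0.56787242 0.02146738]
bar 176 [0.52105088 0.25819227 0.11382049] [0.53095469 0.26473516 0.12744791] [0.52167832 0.25783453 0.12230912]
  return _methods._mean(a, axis=axis, dtype=dtype,
  ret = ret.dtype.type(ret / rcount)
```

```bash
cat > pl.py <<'E'
import numpy as np
from station import env
from scipy.spatial.transform import Rotation as Ro
A=np.array([.5715,.022,.082]);psi=.311
u=np.array([np.cos(psi),np.sin(psi),0]);a=np.array([-np.sin(psi),np.cos(psi),0]);z=np.array([0,0,1.])
def cur():
    s=env.state();q=np.array(s['tcp_rot']);return np.array(s['tool_pos']),Ro.from_quat(q[[1,2,3,0]]),s
def pose(phi,rt,t=.0285,ang=0):  # phi deg, tip radius m, tool y along u*cos+...
    f=np.radians(phi); r=np.sin(f)*u+np.cos(f)*z; p=A+t*a+(rt+.017)*r
    zt=-r; yt=np.cos(f)*u-np.sin(f)*z; xt=np.cross(yt,zt)
    return p,Ro.from_matrix(np.column_stack([xt,yt,zt]))
def go(p,R,n,c=None):
    p0,R0=c or cur()[:2]; w=(R*R0.inv()).as_rotvec()
    print('total mm',np.round((p-p0)*1e3,1),'rot',np.round(w,3),'| row',np.round((p-p0)*1e3/n,1).tolist(),np.round(w/n,4).tolist())
def loc():
    p,R,s=cur();d=p-A;r=-R.as_matrix()[:,2];tip=d-.017*r
    print('t',s['time'],'tip u,a,z mm',np.round([tip@u*1e3,tip@a*1e3,tip[2]*1e3],2),'rad',round(np.hypot(tip@u,tip[2])*1e3,2),'phi_tool',np.degrees(np.arctan2(r@u,r[2])).round(2),'F',np.round([s['contact_force']@u,s['contact_force']@a,s['contact_force'][2]],2),'open',s['opening'],'q',np.round(s['joints'],2))
E
python3 - <<'E'
from pl import *
p,R=pose(-25,.085); go(p,R,20); loc()
E
```

```text
total mm [ 257.  -557.3  -73.3] rot [ 0.301 -0.335 -0.826] | row [12.8, -27.9, -3.7] [0.015, -0.0168, -0.0413]
t 0.1 tip u,a,z mm [-117.23  637.71  148.75] rad 189.39 phi_tool 0.04 F [ 0.77  0.62 -0.14] open 1.0033906082009223 q [ 1.1   0.48  1.6  -0.    1.07 -0.05]
```

Request:
{"name": "send_rows", "arguments": {"increments": [1,12.8,-27.9,-3.7,0.015,-0.0168,-0.0413,1,12.8,-27.9,-3.7,0.015,-0.0168,-0.0413,1,12.8,-27.9,-3.7,0.015,-0.0168,-0.0413,1,12.8,-27.9,-3.7,0.015,-0.0168,-0.0413,1,12.8,-27.9,-3.7,0.015,-0.0168,-0.0413,1,12.8,-27.9,-3.7,0.015,-0.0168,-0.0413,1,12.8,-27.9,-3.7,0.015,-0.0168,-0.0413,1,12.8,-27.9,-3.7,0.015,-0.0168,-0.0413,1,12.8,-27.9,-3.7,0.015,-0.0168,-0.0413,1,12.8,-27.9,-3.7,0.015,-0.0168,-0.0413,1,12.8,-27.9,-3.7,0.015,-0.0168,-0.0413,1,12.8,-27.9,-3.7,0.015,-0.0168,-0.0413,1,12.8,-27.9,-3.7,0.015,-0.0168,-0.0413,1,12.8,-27.9,-3.7,0.015,-0.0168,-0.0413,1,12.8,-27.9,-3.7,0.015,-0.0168,-0.0413,1,12.8,-27.9,-3.7,0.015,-0.0168,-0.0413,1,12.8,-27.9,-3.7,0.015,-0.0168,-0.0413,1,12.8,-27.9,-3.7,0.015,-0.0168,-0.0413,1,12.8,-27.9,-3.7,0.015,-0.0168,-0.0413,1,12.8,-27.9,-3.7,0.015,-0.0168,-0.0413]}}

```text
time: 1.77
tool_pos: [0.5194, 0.0382, 0.1746]
tcp_rot: [0.128, 0.573, 0.79, 0.174]
contact_force: [0.5, 0.6, 0.7]
opening: -0.002
gripper_force: 0.0
```

Run:
```python
from pl import *
p,R=pose(-25,.085); go(p,R,1); loc()
p,R=pose(-25,.070); go(p,R,4)
```

```text
total mm [ 2.4 -2.3 -0.2] rot [ 0.002 -0.001 -0.004] | row [2.4, -2.3, -0.2] [0.0023, -0.0005, -0.004]
t 1.7667 tip u,a,z mm [-37.51  31.4   77.22] rad 85.85 phi_tool -24.93 F [0.65 0.37 0.68] open -0.0016280999059024124 q [-0.1   0.28  2.3   0.83  0.23 -1.2 ]
total mm [  8.4  -0.3 -13.8] rot [ 0.002 -0.001 -0.004] | row [2.1, -0.1, -3.4] [0.0006, -0.0001, -0.001]
```

Run:
```python
from pl import *
p,R=pose(-12,.071); go(p,R,5)
```

```text
total mm [26.   5.3 -6.6] rot [-0.068  0.215 -0.004] | row [5.2, 1.1, -1.3] [-0.0135, 0.0431, -0.0008]
```

Request:
{"name": "send_rows", "arguments": {"increments": [1,5.2,1.1,-1.3,-0.0135,0.0431,-0.0008,1,5.2,1.1,-1.3,-0.0135,0.0431,-0.0008,1,5.2,1.1,-1.3,-0.0135,0.0431,-0.0008,1,5.2,1.1,-1.3,-0.0135,0.0431,-0.0008,1,5.2,1.1,-1.3,-0.0135,0.0431,-0.0008,1,0.2,0.1,-1,0,0,0,1,0.2,0.1,-1,0,0,0,1,0,0,0,0,0,0]}}

```text
time: 2.43
tool_pos: [0.5419, 0.0469, 0.1664]
tcp_rot: [0.066, 0.583, 0.804, 0.096]
contact_force: [-0.1, -0.1, 0.8]
opening: 0.002
gripper_force: 0.0
```

Run:
```python
from pl import *
loc()
```

```text
t 2.4333 tip u,a,z mm [-16.66  32.92  67.88] rad 69.9 phi_tool -13.39 F [-0.17 -0.07  0.85] open 0.0016782291490686225 q [-0.02  0.36  2.1   0.18  0.47 -0.49]
```

Request:
{"name": "send_rows", "arguments": {"increments": [1,0.2,0.1,-1,0,0,0,1,0.2,0.1,-1,0,0,0,1,0,0,0,0,0,0]}}

```text
time: 2.68
tool_pos: [0.5426, 0.0468, 0.1648]
tcp_rot: [0.066, 0.584, 0.804, 0.096]
contact_force: [0.1, 0.5, 0.4]
opening: -0.001
gripper_force: 0.0
```

Request:
{"name": "send_rows", "arguments": {"increments": [1,0.2,0,-0.8,0,0,0,1,0,0,0,0,0,0]}}

```text
time: 2.85
tool_pos: [0.5432, 0.0468, 0.1642]
tcp_rot: [0.066, 0.583, 0.804, 0.096]
contact_force: [0.5, 1.0, 0.1]
opening: 0.001
gripper_force: 0.0
```

Request:
{"name": "send_rows", "arguments": {"increments": [1,0.2,0,-0.8,0,0,0,1,0,0,0,0,0,0]}}

```text
time: 3.02
tool_pos: [0.5438, 0.047, 0.1641]
tcp_rot: [0.067, 0.583, 0.804, 0.096]
contact_force: [-5.2, -0.1, 12.7]
opening: 0.005
gripper_force: 6.8
```

Run:
```python
from pl import *
loc()
```

```text
t 3.0167 tip u,a,z mm [-14.74  32.39  65.59] rad 67.23 phi_tool -13.45 F [-4.94  1.47 12.65] open 0.004566652401968652 q [-0.02  0.36  2.1   0.18  0.46 -0.49]
```

```bash
cat >> pl.py <<'E'
def stroke(n,dphi,dr=0.,c=None):
    p0=(c or cur())[0]; d=p0-A; R0=np.hypot(d@u,d[2]); f=np.arctan2(d@u,d[2]); acc=np.zeros(3)
    for k in range(1,n+1):
        r=R0+dr*k/n*1e-3; g=f+dphi*k
        want=((r*np.sin(g)-d@u)*u+(r*np.cos(g)-d[2])*z)*1e3
        s=np.round(want-acc,1); acc+=s; print(s.tolist(),end=' ')
    print('rot',np.round(a*dphi,4).tolist())
E
python3 - <<'E'
from pl import *
stroke(6,.05,-0.2)
E
```

```text
[3.9, 1.3, 0.8] [4.0, 1.2, 0.6] [4.0, 1.3, 0.4] [4.0, 1.3, 0.1] [4.0, 1.3, 0.0] [4.0, 1.3, -0.2] rot [-0.0153, 0.0476, 0.0]
```

Request:
{"name": "send_rows", "arguments": {"increments": [1,3.9,1.3,0.9,-0.0153,0.0476,0,1,4,1.2,0.7,-0.0153,0.0476,0,1,4,1.3,0.4,-0.0153,0.0476,0]}}

```text
time: 3.27
tool_pos: [0.5556, 0.0504, 0.166]
tcp_rot: [0.022, 0.587, 0.808, 0.035]
contact_force: [0.0, 0.5, 0.1]
opening: 0.003
gripper_force: 0.0
```

Run:
```python
from pl import *
loc()
```

```text
t 3.2667 tip u,a,z mm [-5.01 32.   67.06] rad 67.24 phi_tool -4.71 F [0.18 0.48 0.09] open 0.003166704208888129 q [ 0.02  0.42  1.95  0.04  0.69 -0.33]
```

Request:
{"name": "send_rows", "arguments": {"increments": [1,0,0,-0.6,0,0,0,1,0,0,0,0,0,0]}}

```text
time: 3.43
tool_pos: [0.5573, 0.0508, 0.1656]
tcp_rot: [0.024, 0.587, 0.809, 0.037]
contact_force: [0.2, -4.7, 14.4]
opening: -0.001
gripper_force: 7.0
```

Run:
```python
from pl import *
loc();stroke(6,.05)
```

```text
t 3.4333 tip u,a,z mm [-3.21 31.86 66.66] rad 66.73 phi_tool -5.02 F [-1.27 -4.5  14.38] open -0.0010123299934436062 q [ 0.02  0.42  1.95  0.05  0.68 -0.33]
[4.0, 1.3, 0.1] [4.0, 1.3, -0.0] [3.9, 1.2, -0.3] [4.0, 1.3, -0.5] [3.9, 1.3, -0.7] [3.9, 1.2, -0.9] rot [-0.0153, 0.0476, 0.0]
```

Request:
{"name": "send_rows", "arguments": {"increments": [1,4,1.3,0,-0.0153,0.0476,0,1,4,1.3,-0.1,-0.0153,0.0476,0,1,3.9,1.2,-0.3,-0.0153,0.0476,0]}}

```text
time: 3.68
tool_pos: [0.5678, 0.0542, 0.1655]
tcp_rot: [-0.021, 0.587, 0.809, -0.025]
contact_force: [1.3, -1.5, 13.8]
opening: -0.003
gripper_force: 6.4
```

Run:
```python
from pl import *
loc();stroke(6,.05)
```

```text
t 3.6833 tip u,a,z mm [ 5.25 31.92 66.49] rad 66.7 phi_tool 3.74 F [ 0.73 -1.81 13.75] open -0.0025147561700183826 q [ 0.05  0.5   1.81 -0.01  0.9  -0.26]
[4.0, 1.3, -0.4] [3.9, 1.2, -0.7] [3.9, 1.3, -0.8] [3.9, 1.2, -1.0] [3.8, 1.3, -1.3] [3.7, 1.2, -1.4] rot [-0.0153, 0.0476, 0.0]
```

Request:
{"name": "send_rows", "arguments": {"increments": [1,4,1.3,-0.4,-0.0153,0.0476,0,1,3.9,1.2,-0.6,-0.0153,0.0476,0,1,3.9,1.3,-0.8,-0.0153,0.0476,0,1,3.9,1.2,-1,-0.0153,0.0476,0,1,3.8,1.3,-1.2,-0.0153,0.0476,0,1,3.7,1.2,-1.4,-0.0153,0.0476,0]}}

```text
time: 4.18
tool_pos: [0.5915, 0.0619, 0.1598]
tcp_rot: [-0.109, 0.578, 0.796, -0.145]
contact_force: [3.9, -2.4, 11.7]
opening: -0.0
gripper_force: 5.7
```

Run:
```python
from pl import *
loc();stroke(8,.05)
```

```text
t 4.1833 tip u,a,z mm [25.23 31.96 61.88] rad 66.82 phi_tool 20.9 F [ 3.01 -3.46 11.71] open -0.00022387559077792252 q [ 0.1   0.69  1.51 -0.07  1.3  -0.19]
[3.7, 1.2, -1.7] [3.5, 1.1, -1.8] [3.5, 1.1, -2.0] [3.4, 1.1, -2.3] [3.3, 1.1, -2.4] [3.1, 1.0, -2.5] [3.1, 1.0, -2.7] [2.9, 0.9, -2.9] rot [-0.0153, 0.0476, 0.0]
```

Request:
{"name": "send_rows", "arguments": {"increments": [1,3.7,1.2,-1.7,-0.0153,0.0476,0,1,3.5,1.1,-1.9,-0.0153,0.0476,0,1,3.5,1.1,-2,-0.0153,0.0476,0,1,3.4,1.1,-2.3,-0.0153,0.0476,0,1,3.3,1.1,-2.4,-0.0153,0.0476,0,1,3.1,1,-2.6,-0.0153,0.0476,0]}}

```text
time: 4.68
tool_pos: [0.6124, 0.0686, 0.1469]
tcp_rot: [-0.195, 0.556, 0.765, -0.261]
contact_force: [10.7, -1.2, 13.3]
opening: -0.003
gripper_force: 8.4
```

Run:
```python
from pl import *
loc();stroke(10,.05)
```

```text
t 4.6833 tip u,a,z mm [42.73 31.97 51.46] rad 66.89 phi_tool 38.04 F [ 9.78 -4.44 13.29] open -0.003462120371932637 q [ 0.12  0.9   1.22 -0.11  1.68 -0.16]
[3.0, 1.0, -2.7] [2.9, 0.9, -2.9] [2.8, 0.9, -3.1] [2.6, 0.8, -3.2] [2.4, 0.8, -3.3] [2.3, 0.7, -3.4] [2.1, 0.7, -3.6] [1.9, 0.6, -3.6] [1.8, 0.6, -3.8] [1.6, 0.5, -3.8] rot [-0.0153, 0.0476, 0.0]
```

Request:
{"name": "send_rows", "arguments": {"increments": [1,3,1,-2.6,-0.0153,0.0476,0,1,2.9,0.9,-2.8,-0.0153,0.0476,0,1,2.8,0.9,-3,-0.0153,0.0476,0,1,2.6,0.8,-3.2,-0.0153,0.0476,0,1,2.4,0.8,-3.3,-0.0153,0.0476,0,1,2.3,0.7,-3.4,-0.0153,0.0476,0]}}

```text
time: 5.18
tool_pos: [0.6283, 0.0737, 0.1283]
tcp_rot: [-0.276, 0.522, 0.716, -0.372]
contact_force: [16.3, 1.4, 12.3]
opening: 0.001
gripper_force: 9.8
```

Run:
```python
from pl import *
loc();p,R=pose(60,.1); go(p,R,4);p1,R1=pose(-12,.085,.0285);go(p1,R1,16,(p,R))
```

```text
t 5.1833 tip u,a,z mm [55.93 31.96 36.64] rad 66.86 phi_tool 55.21 F [15.94 -3.64 12.34] open 0.0014360426196422553 q [ 0.14  1.14  0.92 -0.15  2.04 -0.17]
total mm [30.9  6.4 12.2] rot [-0.032  0.077  0.003] | row [7.7, 1.6, 3.0] [-0.0081, 0.0194, 0.0007]
total mm [-116.7  -37.5   41.3] rot [ 0.385 -1.196 -0.   ] | row [-7.3, -2.3, 2.6] [0.024, -0.0748, -0.0]
```

Request:
{"name": "send_rows", "arguments": {"increments": [1,8,2.6,5,0,0,0,1,8,2.6,5,0,0,0,1,8,2.6,5,0,0,0,1,-7.8,-2.8,11,0.0252,-0.08,0,1,-7.8,-2.8,11,0.0252,-0.08,0,1,-7.8,-2.8,11,0.0252,-0.08,0,1,-7.8,-2.8,11,0.0252,-0.08,0,1,-7.8,-2.8,11,0.0252,-0.08,0,1,-7.8,-2.8,11,0.0252,-0.08,0,1,-7.8,-2.8,-3.4,0.0252,-0.08,0,1,-7.8,-2.8,-3.4,0.0252,-0.08,0,1,-7.8,-2.8,-3.4,0.0252,-0.08,0,1,-7.8,-2.8,-3.4,0.0252,-0.08,0,1,-7.8,-2.8,-3.4,0.0252,-0.08,0,1,-7.8,-2.8,-3.4,0.0252,-0.08,0,1,-7.8,-2.8,-3.4,0.0252,-0.08,0,1,-7.8,-2.8,-3.4,0.0252,-0.08,0,1,0,0,0,0,0,0]}}

```text
time: 6.68
tool_pos: [0.5363, 0.0415, 0.1801]
tcp_rot: [0.061, 0.586, 0.804, 0.085]
contact_force: [-0.6, 0.9, -0.5]
opening: 0.003
gripper_force: 0.0
```

Run:
```python
from pl import *
from h import *
loc();p,R=pose(-12,.0685); go(p,R,6)
p,d,m=grab('scene');q,_,_=grab('top')
cv2.imwrite('pics/s1.png',np.vstack([cv2.resize(x,(630,300)) for x in(p[200:345,215:425],q[215:335,180:390])])[:,:,::-1])
```

```text
t 6.6833 tip u,a,z mm [-24.02  29.38  81.47] rad 84.94 phi_tool -12.01 F [-0.27  1.02 -0.51] open 0.003102692818748801 q [-0.02  0.33  2.08  0.14  0.53 -0.45]
total mm [  9.6   2.2 -14.5] rot [-0.001 -0.    -0.   ] | row [1.6, 0.4, -2.4] [-0.0001, -0.0, -0.0]
```

View pics/s1.png

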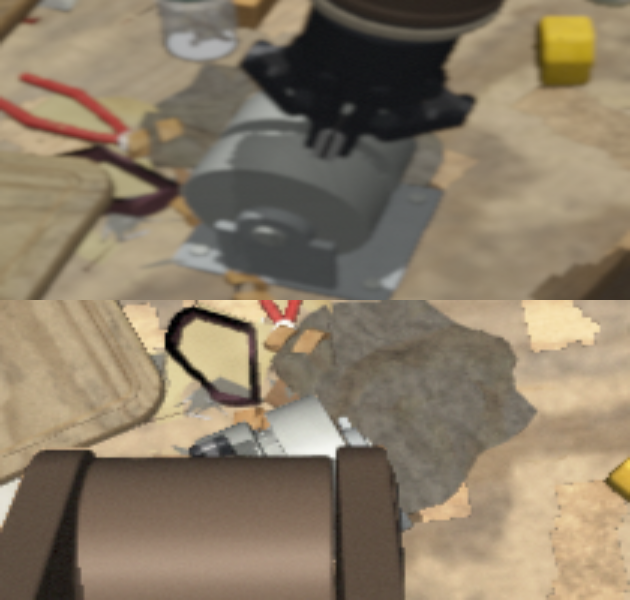

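The scene crop shows the closed fingers above the near band at about (330,130) and no hole visible yet. The top view is blocked by the arm. I'll make the second stroke.

Request:
{"name": "send_rows", "arguments": {"increments": [1,1.6,0.4,-2.4,0,0,0,1,1.6,0.4,-2.4,0,0,0,1,1.6,0.4,-2.4,0,0,0,1,1.6,0.4,-2.4,0,0,0,1,1.6,0.4,-2.4,0,0,0,1,1.6,0.4,-2.4,0,0,0,1,0.2,0,-1,0,0,0,1,0,0,0,0,0,0]}}

```text
time: 7.45
tool_pos: [0.5517, 0.0448, 0.1658]
tcp_rot: [0.061, 0.585, 0.804, 0.084]
contact_force: [-0.3, -0.5, -0.8]
opening: 0.005
gripper_force: 0.0
```

Request:
{"name": "send_rows", "arguments": {"increments": [1,0.1,0,-0.6,0,0,0,1,0,0,0,0,0,0]}}

```text
time: 7.62
tool_pos: [0.5517, 0.0447, 0.1656]
tcp_rot: [0.061, 0.586, 0.804, 0.084]
contact_force: [-0.5, 0.1, -0.0]
opening: 0.0
gripper_force: 0.0
```

Run:
```python
from pl import *
loc()
```

```text
t 7.6167 tip u,a,z mm [-8.35 27.65 67.  ] rad 67.52 phi_tool -11.92 F [-0.44  0.27 -0.01] open 0.0001764237380552746 q [-0.02  0.38  2.06  0.14  0.51 -0.44]
```

Request:
{"name": "send_rows", "arguments": {"increments": [1,0.1,0,-0.7,0,0,0,1,0,0,0,0,0,0]}}

```text
time: 7.78
tool_pos: [0.5519, 0.0447, 0.165]
tcp_rot: [0.061, 0.585, 0.804, 0.084]
contact_force: [0.9, 0.4, -0.7]
opening: -0.003
gripper_force: 0.0
```

Request:
{"name": "send_rows", "arguments": {"increments": [1,0.1,0,-0.7,0,0,0,1,0,0,0,0,0,0]}}

```text
time: 7.95
tool_pos: [0.5524, 0.0448, 0.1647]
tcp_rot: [0.062, 0.585, 0.804, 0.084]
contact_force: [-0.7, 1.5, 5.1]
opening: -0.002
gripper_force: 3.0
```

Request:
{"name": "send_rows", "arguments": {"increments": [1,0.1,0,-0.5,0,0,0,1,0,0,0,0,0,0]}}

```text
time: 8.12
tool_pos: [0.5528, 0.0449, 0.1647]
tcp_rot: [0.062, 0.585, 0.804, 0.085]
contact_force: [-2.1, 2.9, 14.2]
opening: 0.002
gripper_force: 7.0
```

Run:
```python
from pl import *
loc();stroke(20,.05)
```

```text
t 8.1167 tip u,a,z mm [-7.24 27.53 66.09] rad 66.48 phi_tool -12.03 F [-1.12  3.39 14.18] open 0.0024002381888403625 q [-0.02  0.38  2.06  0.14  0.51 -0.44]
[3.9, 1.3, 0.4] [4.0, 1.2, 0.3] [4.0, 1.3, -0.0] [3.9, 1.3, -0.2] [4.0, 1.3, -0.4] [3.9, 1.2, -0.6] [3.9, 1.3, -0.8] [3.9, 1.2, -1.0] [3.8, 1.2, -1.2] [3.7, 1.2, -1.5] [3.7, 1.2, -1.6] [3.6, 1.2, -1.8] [3.5, 1.1, -1.9] [3.3, 1.1, -2.2] [3.3, 1.0, -2.3] [3.2, 1.1, -2.6] [3.1, 0.9, -2.6] [2.9, 1.0, -2.9] [2.7, 0.9, -2.9] [2.7, 0.8, -3.1] rot [-0.0153, 0.0476, 0.0]
```

Request:
{"name": "send_rows", "arguments": {"increments": [1,3.9,1.3,0.4,-0.0153,0.0476,0,1,4,1.2,0.3,-0.0153,0.0476,0,1,4,1.3,0,-0.0153,0.0476,0,1,3.9,1.3,-0.2,-0.0153,0.0476,0]}}

```text
time: 8.45
tool_pos: [0.5689, 0.0496, 0.1654]
tcp_rot: [0.003, 0.589, 0.808, 0.003]
contact_force: [0.8, 0.1, 5.6]
opening: -0.002
gripper_force: 3.0
```

Request:
{"name": "send_rows", "arguments": {"increments": [1,4,1.3,-0.4,-0.0153,0.0476,0,1,3.9,1.2,-0.6,-0.0153,0.0476,0,1,3.9,1.3,-0.8,-0.0153,0.0476,0,1,3.9,1.2,-1,-0.0153,0.0476,0]}}

```text
time: 8.78
tool_pos: [0.5849, 0.0548, 0.1625]
tcp_rot: [-0.056, 0.586, 0.805, -0.078]
contact_force: [1.7, -1.4, 7.1]
opening: -0.004
gripper_force: 3.5
```

Run:
```python
from pl import *
loc();stroke(14,.05)
```

```text
t 8.7833 tip u,a,z mm [19.52 27.1  63.78] rad 66.7 phi_tool 10.99 F [ 1.19 -1.83  7.06] open -0.004417684144916561 q [ 0.07  0.58  1.67 -0.05  1.08 -0.21]
[3.8, 1.2, -1.2] [3.7, 1.2, -1.5] [3.7, 1.2, -1.6] [3.6, 1.2, -1.8] [3.5, 1.1, -2.0] [3.4, 1.1, -2.2] [3.3, 1.0, -2.4] [3.1, 1.0, -2.5] [3.1, 1.0, -2.7] [2.9, 1.0, -2.9] [2.7, 0.8, -3.0] [2.7, 0.9, -3.1] [2.4, 0.8, -3.3] [2.4, 0.7, -3.4] rot [-0.0153, 0.0476, 0.0]
```

Request:
{"name": "send_rows", "arguments": {"increments": [1,3.8,1.2,-1.4,-0.0153,0.0476,0,1,3.7,1.2,-1.5,-0.0153,0.0476,0,1,3.7,1.2,-1.6,-0.0153,0.0476,0,1,3.6,1.2,-1.8,-0.0153,0.0476,0,1,3.5,1.1,-2,-0.0153,0.0476,0,1,3.4,1.1,-2.2,-0.0153,0.0476,0,1,3.3,1,-2.4,-0.0153,0.0476,0]}}

```text
time: 9.37
tool_pos: [0.6102, 0.0629, 0.1495]
tcp_rot: [-0.157, 0.567, 0.779, -0.216]
contact_force: [7.0, 0.4, 9.7]
opening: 0.005
gripper_force: 6.0
```

Run:
```python
from pl import *
loc();stroke(9,.05)
```

```text
t 9.3667 tip u,a,z mm [40.6  27.13 52.95] rad 66.72 phi_tool 30.99 F [ 6.81 -1.74  9.73] open 0.005256428600464505 q [ 0.11  0.82  1.33 -0.1   1.53 -0.17]
[3.2, 1.0, -2.6] [3.0, 1.0, -2.7] [2.9, 0.9, -2.8] [2.7, 0.9, -3.1] [2.6, 0.8, -3.1] [2.5, 0.8, -3.3] [2.3, 0.8, -3.4] [2.1, 0.7, -3.5] [2.0, 0.6, -3.7] rot [-0.0153, 0.0476, 0.0]
```

Request:
{"name": "send_rows", "arguments": {"increments": [1,3.2,1,-2.6,-0.0153,0.0476,0,1,3,1,-2.7,-0.0153,0.0476,0,1,2.9,0.9,-2.8,-0.0153,0.0476,0,1,2.7,0.9,-3,-0.0153,0.0476,0,1,2.6,0.8,-3.1,-0.0153,0.0476,0,1,2.5,0.8,-3.3,-0.0153,0.0476,0,1,2.3,0.8,-3.4,-0.0153,0.0476,0]}}

```text
time: 9.95
tool_pos: [0.6294, 0.0691, 0.1284]
tcp_rot: [-0.253, 0.531, 0.73, -0.348]
contact_force: [13.8, 0.5, 10.1]
opening: 0.003
gripper_force: 8.3
```

Run:
```python
from pl import *
loc();p,R=pose(-10,.0);p=np.array([.45,-.2,.30]); go(p,R,12)
```

```text
t 9.95 tip u,a,z mm [56.37 27.13 35.74] rad 66.75 phi_tool 51.01 F [13.28 -3.77 10.07] open 0.0028436465726246573 q [ 0.14  1.09  0.98 -0.15  1.95 -0.16]
total mm [-179.4 -269.1  171.6] rot [ 3.270e-01 -1.013e+00 -1.000e-03] | row [-15.0, -22.4, 14.3] [0.0272, -0.0844, -0.0001]
```

Request:
{"name": "send_rows", "arguments": {"increments": [1,8,2.6,5,0,0,0,1,8,2.6,5,0,0,0,1,8,2.6,5,0,0,0,1,-5,-2,24,0.0252,-0.078,0,1,-5,-2,24,0.0252,-0.078,0,1,-5,-2,24,0.0252,-0.078,0,1,-5,-2,24,0.0252,-0.078,0,1,-20.4,-29.9,6.7,0.0252,-0.078,0,1,-20.4,-29.9,6.7,0.0252,-0.078,0,1,-20.4,-29.9,6.7,0.0252,-0.078,0,1,-20.4,-29.9,6.7,0.0252,-0.078,0,1,-20.4,-29.9,6.7,0.0252,-0.078,0,1,-20.4,-29.9,6.7,0.0252,-0.078,0,1,-20.4,-29.9,6.7,0.0252,-0.078,0,1,-20.4,-29.9,6.7,0.0252,-0.078,0,1,-20.4,-29.9,6.7,0.0252,-0.078,0]}}

```text
time: 11.28
tool_pos: [0.4495, -0.1978, 0.2991]
tcp_rot: [0.05, 0.586, 0.806, 0.068]
contact_force: [0.5, -0.7, 0.7]
opening: -0.002
gripper_force: 0.0
```

Run:
```python
from pl import *
from h import *
loc()
p,d,m=grab('scene');q,d2,m2=grab('top')
np.savez('/tmp/scene2',p=p,d=d,P=pts(d,m));np.savez('/tmp/top2',p=q,d=d2,P=pts(d2,m2))
cv2.imwrite('pics/s2.png',np.vstack([cv2.resize(x,(630,300)) for x in(p[200:345,215:425],q[215:335,180:390])])[:,:,::-1])
```

```text
t 11.2833 tip u,a,z mm [-180.57 -171.9   200.32] rad 269.69 phi_tool -9.62 F [ 0.28 -0.84  0.7 ] open -0.00237505680428288 q [-0.57  0.14  1.98  0.16  0.92 -0.97]
```

View pics/s2.png

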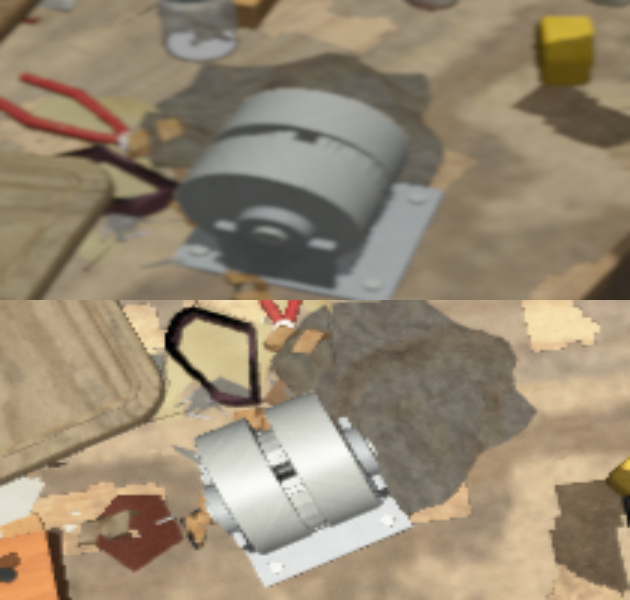

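Both views show the hole near the top already: about (275,283) in the full top image and (318,265) in the scene image. I'll work out its angle.

```bash
cat > hole.py <<'E'
from pl import *
from h import *
def ray(m,px):
    K=np.array(m['intrinsics']);T=np.array(m['T']);c=np.array([(px[0]-K[0,2])/K[0,0],-(px[1]-K[1,2])/K[1,1],-1])
    return T[:3,3],T[:3,:3]@c
def hole(n,p,m,c,h=9):
    x0,y0=c[0]-h,c[1]-h; g=cv2.cvtColor(p,cv2.COLOR_RGB2GRAY)[y0:c[1]+h+1,x0:c[0]+h+1].astype(float)
    print(n,'min',g.min(),'med',np.median(g)); print(g.astype(int)[2:-2,2:-2]) if n=='top' else 0
    thr=(g.min()+np.median(g))/2-10; M=cv2.connectedComponentsWithStats((g<thr).astype(np.uint8))
    for k in range(1,M[0]):
        if M[2][k,4]<8: continue
        px=M[3][k]+[x0,y0]; o,d=ray(m,px)
        # intersect with cylinder r=.05 on axle
        ou,oz=(o-A)@u,(o-A)[2];du,dz=d@u,d[2]
        a2,b2,c2=du*du+dz*dz,ou*du+oz*dz,ou*ou+oz*oz-.0025
        s=(-b2-np.sqrt(max(b2*b2-a2*c2,0)))/a2; q=o+s*d-A
        print(n,'area',M[2][k,4],'px',px,'u,a,z',np.round([q@u*1e3,q@a*1e3,q[2]*1e3],1),'ang',np.degrees(np.arctan2(q@u,q[2])).round(1))
E
python3 - <<'E'
from hole import *
for n,c in(('scene',(318,265)),('top',(275,283))):
    f=np.load(f'/tmp/{n}2.npz'); hole(n,f['p'],env.camera_model(n),c)
E
```

```text
scene min 72.0 med 166.0
scene area 51 px [315.68627451 264.09803922] u,a,z [ 4.3 -7.5 49.8] ang 4.9
top min 28.0 med 236.0
[[197 229 241 240 237 236 232 186 239 241 242 243 243 244 245]
 [172 240 243 240 236 209 233 184 239 244 245 245 245 246 248]
 [168 238 242 241 237 238 238 230 192 246 246 247 247 248 248]
 [215 184 240 242 239 235 229 152 145 242 246 248 249 249 249]
 [230 225 237 238 231 158 144  77 104 203 246 247 247 249 249]
 [228 187 160 153  79  78  86 100 127 162 243 247 248 248 249]
 [238 232 132  68  80  99 128 154 145 117 201 248 248 247 246]
 [241 240 178  73  96 156 148  99  94  59 150 244 245 244 243]
 [245 246 242 134  80  95  66  45  47  53 104 210 244 241 239]
 [248 249 247 185  58  28  50  52  75 115 181 230 238 239 235]
 [250 250 250 246  80  43  75 118 183 240 241 237 196 229 229]
 [250 250 250 248 184  83 183 243 241 241 240 239 222 219 221]
 [250 250 250 249 245 148 241 244 242 240 237 235 178 190 217]
 [249 249 248 246 243 205 240 240 242 235 192 241 237 186 210]
 [246 245 244 243 241 235 168 199 196 242 239 238 238 235 188]]
top area 33 px [274.18181818 283.51515152] u,a,z [-0.3  0.1 50. ] ang -0.3
```

The top view puts the hole at about 0° from vertical, which is well within tolerance, and the roller has been let go. Next is the bar.

Run:
```python
from hole import *
P=np.load('/tmp/top2.npz')['P'];B=np.array([.5225,.256])
v=P[...,:2]-B; w=P[(abs(v@u[:2])<.085)&(abs(v@a[:2])<.07)&(np.hypot(v[...,0],v[...,1])>.05)]; print('max z around',np.percentile(w[:,2],[50,99,100]))
_,R=pose(0,0); go(np.array([*B,.2]),R,13); loc()
```

```text
max z around [0.00365536 0.12581448 0.12807801]
total mm [ 75.4 457.4 -99.2] rot [-0.051  0.159  0.005] | row [5.8, 35.2, -7.6] [-0.0039, 0.0122, 0.0004]
t 11.3833 tip u,a,z mm [-183.98 -174.58  200.41] rad 272.05 phi_tool -9.56 F [ 0.45  0.71 -1.01] open -0.00045486236525870745 q [-0.58  0.14  1.98  0.16  0.92 -0.98]
```

Run:
```python
from hole import *
B=np.array([.5225,.256])
for n in('top2','scene2'):
    P=np.load(f'/tmp/{n}.npz')['P']
    v=P[...,:2]-B; r=np.hypot(v[...,0],v[...,1]); m=(r<.16)&(r>.02)&(P[...,2]>.055)&(P[...,2]<.4)
    k=cv2.connectedComponentsWithStats(m.astype(np.uint8))
    for i in range(1,k[0]):
        w=P[k[1]==i]; print(n,len(w),k[3][i].round(),'rel u',np.round(((w-[*B,0])@u*1e3)[[0,-1]]),np.percentile((w-[*B,0])@u*1e3,[0,100]).round(),'rel a',np.percentile((w-[*B,0])@a*1e3,[0,100]).round(),'z',w[:,2].min().round(3),w[:,2].max().round(3))
```

```text
top2 3097 [166. 275.] rel u [150.  64.] [ 59. 160.] rel a [-145.   60.] z 0.104 0.128
top2 651 [116. 313.] rel u [128.  53.] [ 53. 128.] rel a [ 89. 148.] z 0.055 0.093
top2 1 [112. 332.] rel u [54. 54.] [54. 54.] rel a [146. 146.] z 0.055 0.055
top2 1 [115. 332.] rel u [51. 51.] [51. 51.] rel a [140. 140.] z 0.055 0.055
scene2 6096 [191. 360.] rel u [74. 78.] [ 60. 160.] rel a [-145.   61.] z 0.096 0.126
scene2 1095 [160. 460.] rel u [121.  54.] [ 54. 121.] rel a [ 92. 142.] z 0.055 0.091
```

A raised board with its top at 0.126 m starts 59 mm from the bar on the +u side. So I'll turn the gripper 90° to close along the axle direction.

Run:
```python
from pl import *
_,R=pose(0,0);R=Ro.from_rotvec([0,0,np.pi/2])*R; go(np.array([.5225,.256,.2]),R,18)
```

```text
total mm [ 75.4 457.4 -99.2] rot [-0.165  0.085  1.571] | row [4.2, 25.4, -5.5] [-0.0091, 0.0047, 0.0873]
```

Request:
{"name": "send_rows", "arguments": {"increments": [-1,4.2,25.4,-5.5,-0.0091,0.0047,0.0873,-1,4.2,25.4,-5.5,-0.0091,0.0047,0.0873,-1,4.2,25.4,-5.5,-0.0091,0.0047,0.0873,-1,4.2,25.4,-5.5,-0.0091,0.0047,0.0873,-1,4.2,25.4,-5.5,-0.0091,0.0047,0.0873,-1,4.2,25.4,-5.5,-0.0091,0.0047,0.0873,-1,4.2,25.4,-5.5,-0.0091,0.0047,0.0873,-1,4.2,25.4,-5.5,-0.0091,0.0047,0.0873,-1,4.2,25.4,-5.5,-0.0091,0.0047,0.0873,-1,4.2,25.4,-5.5,-0.0091,0.0047,0.0873,-1,4.2,25.4,-5.5,-0.0091,0.0047,0.0873,-1,4.2,25.4,-5.5,-0.0091,0.0047,0.0873,-1,4.2,25.4,-5.5,-0.0091,0.0047,0.0873,-1,4.2,25.4,-5.5,-0.0091,0.0047,0.0873,-1,4.2,25.4,-5.5,-0.0091,0.0047,0.0873,-1,4.2,25.4,-5.5,-0.0091,0.0047,0.0873,-1,4.2,25.4,-5.5,-0.0091,0.0047,0.0873,-1,4.2,25.4,-5.5,-0.0091,0.0047,0.0873,-1,0,0,0,0,0,0,-1,0,0,0,0,0,0]}}

```text
time: 13.05
tool_pos: [0.526, 0.2625, 0.1982]
tcp_rot: [-0.002, -0.159, 0.987, -0.002]
contact_force: [0.4, -0.9, 0.4]
opening: 1.002
gripper_force: 0.0
```

Run:
```python
from pl import *
_,R=pose(0,0);R=Ro.from_rotvec([0,0,np.pi/2])*R; go(np.array([.5225,.256,.082]),R,10);loc()
```

```text
total mm [  -3.5   -6.5 -116.2] rot [ 0.004 -0.004 -0.008] | row [-0.3, -0.6, -11.6] [0.0004, -0.0004, -0.0008]
t 13.05 tip u,a,z mm [ 30.18 242.79  99.23] rad 103.72 phi_tool 0.27 F [ 0.05 -1.01  0.42] open 1.0020279622291832 q [ 0.41  0.45  1.79 -0.    0.91 -1.48]
```

Request:
{"name": "send_rows", "arguments": {"increments": [-1,-1.7,-3.2,0,0.002,-0.002,-0.004,-1,-1.8,-3.3,0,0.002,-0.002,-0.004,-1,0,0,-12.9,0,0,0,-1,0,0,-12.9,0,0,0,-1,0,0,-12.9,0,0,0,-1,0,0,0,0,0,0]}}

```text
time: 13.55
tool_pos: [0.5216, 0.2525, 0.1587]
tcp_rot: [-0.001, -0.153, 0.988, -0.0]
contact_force: [-0.5, -0.1, -0.9]
opening: 1.003
gripper_force: 0.0
```

Run:
```python
from pl import *
_,R=pose(0,0);R=Ro.from_rotvec([0,0,np.pi/2])*R; go(np.array([.5225,.256,.082]),R,7)
for i in range(3): env.grab_frame('top'); print(cur()[0])
```

```text
total mm [  0.9   3.5 -76.7] rot [ 0.001 -0.001  0.004] | row [0.1, 0.5, -11.0] [0.0001, -0.0002, 0.0006]
[0.52212133 0.25281851 0.1598254 ]
[0.5226866  0.25326158 0.16060864]
[0.52310635 0.25359805 0.16107967]
```

Request:
{"name": "send_rows", "arguments": {"increments": [-1,-0.5,1,-13,0,0,0,-1,-0.5,0.5,-13,0,0,0,-1,0,0,-13,0,0,0,-1,0,0,-13,0,0,0,-1,0,0,-13,0,0,0,-1,0,0,-13.5,0,0,0,-1,0,0,0,0,0,0,-1,0,0,0,0,0,0]}}

```text
time: 14.37
tool_pos: [0.522, 0.2555, 0.0823]
tcp_rot: [0.001, -0.154, 0.988, 0.0]
contact_force: [-0.3, -0.2, -0.7]
opening: 0.999
gripper_force: 0.0
```

Request:
{"name": "send_rows", "arguments": {"increments": [-1,0,0,0,0,0,0,-1,0,0,0,0,0,0,-1,0,0,0,0,0,0]}}

```text
time: 14.62
tool_pos: [0.5224, 0.2559, 0.0828]
tcp_rot: [0.001, -0.154, 0.988, 0.0]
contact_force: [0.3, 0.2, -0.5]
opening: 1.003
gripper_force: 0.0
```

Request:
{"name": "send_rows", "arguments": {"increments": [1,0,0,0,0,0,0,1,0,0,0,0,0,0,1,0,0,0,0,0,0,1,0,0,0,0,0,0,1,0,0,0,0,0,0,1,0,0,0,0,0,0,1,0,0,0,0,0,0,1,0,0,0,0,0,0,1,0,0,0,0,0,0,1,0,0,0,0,0,0]}}

```text
time: 15.45
tool_pos: [0.5219, 0.2558, 0.0819]
tcp_rot: [0.001, -0.154, 0.988, 0.0]
contact_force: [-0.2, 0.5, 1.8]
opening: 0.121
gripper_force: 58.4
```

Request:
{"name": "send_rows", "arguments": {"increments": [1,0,0,8,0,0,0,1,0,0,12,0,0,0,1,0,0,16,0,0,0,1,0,0,18,0,0,0,1,0,0,20,0,0,0,1,0,0,20,0,0,0,1,0,0,20,0,0,0,1,0,0,20,0,0,0,1,0,0,20,0,0,0,1,0,0,20,0,0,0,1,0,0,10,0,0,0,1,0,0,0,0,0,0]}}

```text
time: 16.45
tool_pos: [0.5229, 0.2561, 0.2689]
tcp_rot: [0.003, -0.154, 0.988, 0.001]
contact_force: [0.7, 0.5, -1.2]
opening: 0.12
gripper_force: 58.4
```

Run:
```python
from pl import *
_,R=pose(0,0);R=Ro.from_rotvec([0,0,np.pi/2])*R; go(np.array([.5715,.022,.255]),R,12);loc()
```

```text
total mm [  48.6 -234.1  -13.9] rot [-0.002  0.005  0.002] | row [4.0, -19.5, -1.2] [-0.0002, 0.0005, 0.0002]
t 16.45 tip u,a,z mm [ 25.51 237.75 169.85] rad 171.76 phi_tool -0.33 F [ 0.87  0.29 -1.22] open 0.12005213234397633 q [ 0.4   0.36  1.74 -0.    1.04 -1.48]
```

Request:
{"name": "send_rows", "arguments": {"increments": [1,4,-19.5,0,0,0,0,1,4,-19.5,0,0,0,0,1,4,-19.5,0,0,0,0,1,4,-19.5,0,0,0,0,1,4,-19.5,0,0,0,0,1,4,-19.5,0,0,0,0,1,4,-19.5,0,0,0,0,1,4,-19.5,0,0,0,0,1,4,-19.5,-3,0,0,0,1,4,-19.5,-3,0,0,0,1,4,-19.5,-3,0,0,0,1,4,-19.5,-3,0,0,0,1,0,0,0,0,0,0,1,0,0,0,0,0,0,1,0,0,0,0,0,0,1,0,0,0,0,0,0,1,0,0,0,0,0,0,1,0,0,0,0,0,0]}}

```text
time: 17.95
tool_pos: [0.5698, 0.0224, 0.2538]
tcp_rot: [0.001, -0.154, 0.988, 0.0]
contact_force: [-0.3, 0.8, -1.0]
opening: 0.119
gripper_force: 58.6
```

Run:
```python
from pl import *
from h import *
_,R=pose(0,0);R=Ro.from_rotvec([0,0,np.pi/2])*R
p,d,m=grab('scene');np.savez('/tmp/scene3',p=p,d=d,P=pts(d,m))
go(np.array([.5715,.022,.255]),R,1);loc()
cv2.imwrite('pics/s3.png',cv2.resize(p[180:345,215:425],None,fx=3.6,fy=3.6,interpolation=cv2.INTER_CUBIC)[:,:,::-1])
```

```text
total mm [ 1.7 -0.3  1.1] rot [-0.     0.001  0.001] | row [1.7, -0.3, 1.1] [-0.0005, 0.0014, 0.0011]
t 18.0 tip u,a,z mm [ -1.47   0.8  154.88] rad 154.89 phi_tool -0.09 F [ 0.37 -0.32 -1.18] open 0.12503100332060205 q [-0.01  0.36  1.78  0.    1.   -1.9 ]
```

View pics/s3.png

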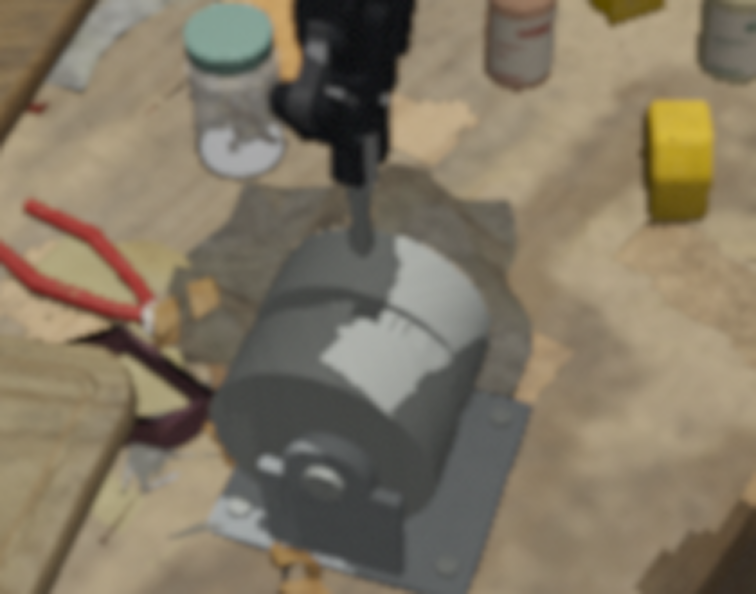

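The bar hangs straight in the gripper, its tip at crop (362,245), above the roller. I'll lower it slowly while watching the force.

Request:
{"name": "send_rows", "arguments": {"increments": [1,0.6,0,-6,0,0,0,1,0.6,0,-6,0,0,0,1,0,0,-6,0,0,0,1,0,0,-6,0,0,0,1,0,0,-5,0,0,0,1,0,0,-3,0,0,0,1,0,0,-2,0,0,0,1,0,0,-2,0,0,0,1,0,0,-2,0,0,0,1,0,0,0,0,0,0]}}

```text
time: 18.83
tool_pos: [0.571, 0.0217, 0.2156]
tcp_rot: [0.001, -0.154, 0.988, 0.0]
contact_force: [-0.3, -0.3, -1.5]
opening: 0.12
gripper_force: 58.6
```

Request:
{"name": "send_rows", "arguments": {"increments": [1,0,0,-2,0,0,0,1,0,0,-2,0,0,0,1,0,0,-2,0,0,0,1,0,0,0,0,0,0]}}

```text
time: 19.17
tool_pos: [0.5709, 0.0217, 0.2095]
tcp_rot: [0.001, -0.154, 0.988, 0.0]
contact_force: [0.3, 1.0, -1.2]
opening: 0.124
gripper_force: 58.6
```

Run:
```python
from pl import *
loc();print(cur()[0])
```

```text
t 19.1667 tip u,a,z mm [-6.2000e-01 -9.0000e-02  1.1048e+02] rad 110.48 phi_tool -0.06 F [ 0.57  0.84 -1.2 ] open 0.12387081916093905 q [-0.02  0.41  1.82  0.    0.91 -1.9 ]
[0.5709188  0.02171618 0.20948253]
```

Request:
{"name": "send_rows", "arguments": {"increments": [1,0.4,0.1,-2,0,0,0,1,0,0,-2,0,0,0,1,0,0,-2,0,0,0]}}

```text
time: 19.42
tool_pos: [0.5716, 0.0218, 0.2037]
tcp_rot: [0.001, -0.154, 0.988, 0.0]
contact_force: [-0.2, -1.0, -0.9]
opening: 0.121
gripper_force: 58.6
```

Request:
{"name": "send_rows", "arguments": {"increments": [1,0,0,-1,0,0,0,1,0,0,-1,0,0,0]}}

```text
time: 19.58
tool_pos: [0.5714, 0.0218, 0.2016]
tcp_rot: [0.001, -0.154, 0.988, 0.0]
contact_force: [-1.1, -0.4, -1.2]
opening: 0.121
gripper_force: 58.6
```

Request:
{"name": "send_rows", "arguments": {"increments": [1,0,0,-1,0,0,0,1,0,0,-1,0,0,0,1,0,0,-1,0,0,0]}}

```text
time: 19.83
tool_pos: [0.5715, 0.0218, 0.1988]
tcp_rot: [0.001, -0.154, 0.988, 0.0]
contact_force: [-0.2, 0.3, -1.7]
opening: 0.121
gripper_force: 58.6
```

Request:
{"name": "send_rows", "arguments": {"increments": [1,0,0,-1.5,0,0,0,1,0,0,-1.5,0,0,0,1,0,0,-1.5,0,0,0,1,0,0,-1.5,0,0,0]}}

```text
time: 20.17
tool_pos: [0.5715, 0.0218, 0.1927]
tcp_rot: [0.001, -0.154, 0.988, 0.0]
contact_force: [-0.5, -0.4, -1.8]
opening: 0.122
gripper_force: 58.6
```

Request:
{"name": "send_rows", "arguments": {"increments": [1,0,0,-1.5,0,0,0,1,0,0,-1.5,0,0,0,1,0,0,-1.5,0,0,0,1,0,0,-1.5,0,0,0]}}

```text
time: 20.5
tool_pos: [0.5715, 0.0218, 0.1867]
tcp_rot: [0.001, -0.154, 0.988, 0.0]
contact_force: [-1.2, 0.6, -0.3]
opening: 0.12
gripper_force: 58.6
```

Request:
{"name": "send_rows", "arguments": {"increments": [1,0,0,-1.5,0,0,0,1,0,0,-1.5,0,0,0,1,0,0,-1.5,0,0,0]}}

```text
time: 20.75
tool_pos: [0.5715, 0.0218, 0.1822]
tcp_rot: [0.001, -0.154, 0.988, 0.0]
contact_force: [-0.4, -0.1, -1.1]
opening: 0.12
gripper_force: 58.6
```

Request:
{"name": "send_rows", "arguments": {"increments": [1,0,0,-1,0,0,0,1,0,0,-1,0,0,0,1,0,0,-1,0,0,0]}}

```text
time: 21.0
tool_pos: [0.5715, 0.0218, 0.1792]
tcp_rot: [0.001, -0.154, 0.988, 0.0]
contact_force: [0.1, -0.4, -1.2]
opening: 0.126
gripper_force: 58.6
```

Request:
{"name": "send_rows", "arguments": {"increments": [1,0,0,-1,0,0,0,1,0,0,-1,0,0,0,1,0,0,0,0,0,0]}}

```text
time: 21.25
tool_pos: [0.5714, 0.0218, 0.1771]
tcp_rot: [0.001, -0.154, 0.988, 0.0]
contact_force: [-0.2, -0.3, -0.6]
opening: 0.123
gripper_force: 58.6
```

Request:
{"name": "send_rows", "arguments": {"increments": [1,0,0,-0.7,0,0,0,1,0,0,0,0,0,0]}}

```text
time: 21.42
tool_pos: [0.5715, 0.0218, 0.1766]
tcp_rot: [0.001, -0.154, 0.988, 0.0]
contact_force: [0.6, -0.5, -0.8]
opening: 0.121
gripper_force: 58.6
```

Now about 0.6 mm above the floor. I'll open the gripper slowly, wait, and then lift straight up.

Request:
{"name": "send_rows", "arguments": {"increments": [0.6,0,0,0,0,0,0,0.4,0,0,0,0,0,0,0,0,0,0,0,0,0,-0.5,0,0,0,0,0,0,-1,0,0,0,0,0,0,-1,0,0,0,0,0,0,-1,0,0,0,0,0,0,-1,0,0,0,0,0,0,-1,0,0,0,0,0,0,-1,0,0,5,0,0,0,-1,0,0,15,0,0,0,-1,0,0,20,0,0,0,-1,0,0,25,0,0,0,-1,0,0,30,0,0,0,-1,0,0,30,0,0,0,-1,0,0,0,0,0,0]}}

```text
time: 22.75
tool_pos: [0.5739, 0.0218, 0.3077]
tcp_rot: [0.005, -0.154, 0.988, -0.001]
contact_force: [1.0, 0.4, -0.1]
opening: 0.998
gripper_force: 0.0
```

Request:
{"name": "send_rows", "arguments": {"increments": [-1,-10,-25,0,0,0,0,-1,-10,-30,0,0,0,0,-1,-10,-30,0,0,0,0,-1,-10,-30,0,0,0,0,-1,-10,-30,0,0,0,0,-1,-10,-30,0,0,0,0,-1,-10,-25,0,0,0,0,-1,0,0,0,0,0,0,-1,0,0,0,0,0,0,-1,0,0,0,0,0,0]}}

```text
time: 23.58
tool_pos: [0.5016, -0.178, 0.3018]
tcp_rot: [0.001, -0.154, 0.988, 0.0]
contact_force: [-1.2, 0.4, -0.2]
opening: 1.001
gripper_force: 0.0
```

Run:
```python
from pl import *
from h import *
p,d,m=grab('scene');q,d2,m2=grab('top')
for n,P in(('scene',pts(d,m)),('top',pts(d2,m2))):
    w=P[(P[...,2]>.16)&(P[...,2]<.24)&(np.hypot(P[...,0]-.5715,P[...,1]-.022)<.04)]-A
    for lo,hi in((.16,.2),(.2,.24)):
        k=w[(w[:,2]+.082>lo)&(w[:,2]+.082<hi)]; print(n,len(k),np.round([k@u*1e3,k@a*1e3],1).mean(1),(k[:,2].max()+.082).round(4))
cv2.imwrite('pics/s4.png',np.vstack([cv2.resize(x,(630,300)) for x in(p[180:325,215:425],q[215:335,180:390])])[:,:,::-1])
```

```text
scene 112 [2.27946429 4.71696429] 0.1998
scene 97 [3.1443299  4.06907216] 0.2209
top 24 [-1.75   -0.3125] 0.1996
top 58 [ 2.83793103 -0.17758621] 0.223
```

View pics/s4.png

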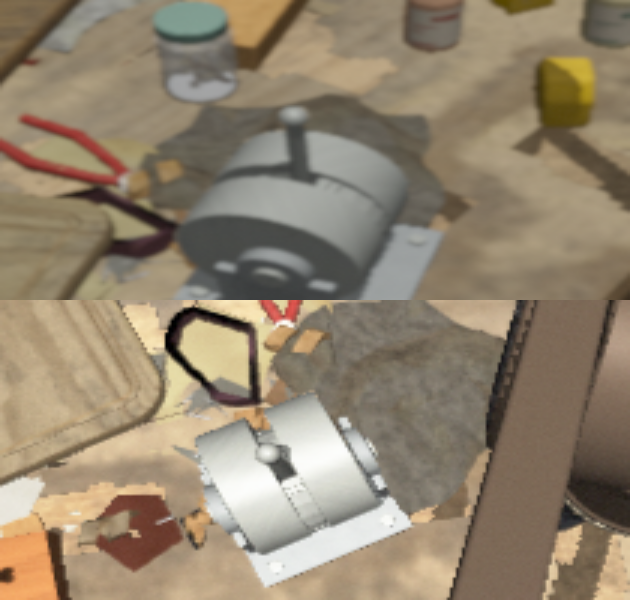

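Both views show the bar upright in the hole. The ball top is at 0.221–0.223 m, which matches fully home, and the lean is small.

```bash
python3 -c "
from station import env
print(env.sign_off())"
```

```text
the job is handed in; nothing more can be done
None
```

I turned the roller by fingertip until its hole was at the top within measuring error, let it go, and set the tommy bar in the hole. It stands upright by itself with its ball top at 0.221–0.223 m, which matches fully home. I handed the job in at about 24 s; no verdict came back.

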